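Second-hand shop: slide the display case to its station and hold its sprung lid

ROBOT

A 6-joint arm with a two-finger parallel gripper is mounted at the origin on the work surface. World frame = base frame: x ahead of the robot, y to its left, z up, the work surface at z = 0. Lengths are in m, angles in rad, forces in N, time in s.
With the tool pointing down it reaches from about 0.25 to 0.725 m from the base axis. Payload 4 kg.
Tool frame: the origin (TCP) lies midway between the tips of the shut fingers; the grasp point (between the pads) lies bot.tcp_to_grasp behind it (bot.tcp_to_grasp is the distance from the TCP to the grasp point, in m); z points along the fingers, y is the line along which they close (so a half turn about z gives the same grasp; the last joint's range is limited). The gripper opens to 85 mm and grips with 20 to 120 N. Pads are 22 mm wide; open, the fingers measure 114 mm over their backs; the gripper's body (76 mm by 85 mm) begins 54 mm behind the grasp point. The pads swing forward as they close: fully open they stand 13 mm farther back than shut.
Start: joints at [-1.206, 0.241, 0.005, 1.335, 0, 1.571], TCP at [0.178, -0.467, 0.231] pointing down, gripper open.
Joint ranges: [-2.72, 2.72], [-1.05, 1.87], [-1.09, 1.28], [-1.99, 2.15], [-1.42, 1.44], [-3.14, 3.14]. Speed limits (rad/s): [2.79, 2.79, 3.14, 3.14, 3.14, 3.14].

INTERFACE

Orientations are given as a unit quaternion [x, y, z, w].
In Python, from workcell import readout, camera, bot gives the robot as it stands. The module is installed in compiled form; this text tells all that it offers.
- The arm moves only by the tool jog_arm, never from a script. Its argument "motion" is a list of rows, each an object of numbers: "x", "y", "z": the shift along the tool's x, y, z in mm; "spin": the turn about the tool's z in degrees; "fingers": the closure, from -1 (fully open) to 1 (shut). A call has 1 to 8 rows; each row is the pose to reach, as a shift and turn from the pose commanded when the call began, along the tool's axes at that moment; what a row does not reach only later rows make up. A row lasts 1/8 s, in which the tool goes at most 62.5 mm and 10.7 degrees, less where a joint would pass 70% of its speed; a pose out of reach is approached as far as the arm can. A call with a gripper value outside its range is refused whole. The fingers move at their own pace and stop on an object; the grip force is fixed at half the most. Time passes only in rows, so rows that repeat a pose let the fingers close. It gives the time, the measured TCP pose, the force, the opening and the grip force at its end, in the units of the state.
- readout.get_obs(): the state, without advancing time (a new reading comes with each control period).
- camera(name): name is "side" or "top"; returns a dict with "pixels" (480x640x3 uint8, red, green, blue), "K" (3x3 intrinsics, pixels), "dist" ([k1, k2, p1, p2, k3] as OpenCV has them; the pictures are not rectified), "rvec" (rotation vector, rad) and "tvec" (3), from world to camera coordinates, as OpenCV has them. Camera axes: x right, y down, z forward; pixel columns grow to the right and rows downward; lengths in m; the calibration is good to about 2 mm. A picture is of the moment at which its call begins. There is no depth.
- bot.job_done(): hands the job in; it is judged then, once.
The state is a dict: "clock": time; "joint_pos": joint angles; "joint_vel": joint speeds; "tau": joint torques, N m; "eef_pos": TCP position; "tool_rot": TCP orientation; "ft_force": force on the tool from outside, world axes, zero at the start; "ft_torque": the same for the moment, N m; "grip_width": finger opening in m; "grasp_force": force on a finger pad.
Only numpy, scipy, OpenCV 4.12 (cv2) and the standard library are available. Lean on these libraries where they do the work, as an engineer would, in place of code of your own. Each camera call takes 0.05 s, during which the arm holds its last target. There are 200 camera calls.

TASK

Slide the small glazed display case along its rail, towards the robot's left, until it clicks into its station, where the red pointer at its foot meets the red mark on the rail, with its lid shut. Then raise its sprung lid by the bar past the balance point, keeping hold so that it does not fly fully open, ease it back and hold it about ten degrees below the balance point (over the green part of the quadrant), so that it will drop shut by itself when released. Finish while still holding the lid there with the case in its station, and leave the other pieces on the table alone.

Things in the scene. Friction and masses are not known exactly. Their poses are not given: they have to be found in the camera images.
- rail: Fixed low rail slide on the table, dark steel bed 190 x 420 mm (x, y), 23 mm high with its aluminium rails. Origin: centre of its underside, on the table. Its y axis is the direction in which the carriage slides (joint carriage grows along +y), its x axis points to the far side, away from the robot.
- carriage (a joint): Position (m) along the rail of the aluminium carriage that carries the wooden display case (together 1.4 kg plus lid). 0 at the stop at the rail's -y end, 0.17 at the other stop. The station is a sprung detent at 0.130 that pulls the carriage in and centres it from up to about 7 mm either side. Sliding takes about 1.5 N, entering or leaving the detent about 11 N in all.
- push_face (a point): Middle of the flat outer face of the case's end that looks along the rail's -y, 84 mm above the table; the face is 160 mm long along the rail's x and reaches from 34 to 119 mm above the table. Pushing it along the rail's +y raises joint carriage. The shut lid lies above, flush with the face, its top 131 mm above the table. Nothing else stands beside this face.
- hinge (a point): Middle of the lid's hinge line, at the top of the case's far (+x) side, 125 mm above the table; the line is parallel to the rail's y axis. It travels with the carriage.
- lid_bar (a point): Middle of the round black pull bar at the lid's near edge: 12 mm thick, parallel to the rail's y axis, 98 mm free between its end posts, 34 mm gap between bar and lid edge. 205 mm from the hinge line; 125 mm above the table with the lid shut, free below. It can be pinched from above and turns between the fingers as the lid swings.
- lid (a joint): Angle (rad) of the glazed wooden lid, 165 x 200 x 12 mm, 0.8 kg: 0 shut, 1.55 fully open; opening lifts the bar up and over to the far side. The hinge is sprung: below the balance point at 1.00 rad the lid falls shut, above it it swings open. Lifting the bar takes 1.4 N when shut, less further up. The brass quadrant at its left end is green from 0.72 to 0.95 rad, red at 1.00.
- goblet_mid (a point): Bystander: silver goblet, 72 mm across, 85 mm high; point at half height. Leave alone.
- candlestick_mid (a point): Bystander: black iron candlestick, foot 84 mm across, 120 mm high; point at half height. Leave alone.
- red_tin_mid (a point): Bystander: round red tin, 90 mm across, 36 mm high; point at half height. Leave alone.

How it is judged:
By the outcome, as a careful person would: the job done as asked, in the order asked, and still so for the second after the job is handed in, while the arm keeps its last pose, push and grip.
It also fails if it takes over 61 s, if anything falls off the work surface, if the arm or the gripper's body presses on something with over 40 N, if the wrist force passes 120 N, or if a joint passes its speed limit or range.

## Working session

There is one attempt and no reset: what is moved stays moved. The work goes in short steps, Python scripts to look and compute and a tool call to move; the robot and the scene stay as the last step left them, time stands still between calls to the robot, and variables do not carry over. Pictures are saved under pics/ and viewed, at most 10 in all, crops included, and the job is handed in when it is done.

Besides the shell and the picture viewer there is one more tool, called after "Emit:" in YAML: its name, and indented under it one key for each argument. jog_arm: Moves the arm, as the interface text tells. Its arguments: {"type":"object","properties":{"motion":{"type":"array"}},"required":["motion"]}

```bash
mkdir -p pics; ls; python3 - <<'E'
from workcell import readout,camera,bot
import cv2,numpy as np
o=readout.get_obs();print(o,bot.tcp_to_grasp)
for n in("top","side"):
    c=camera(n);cv2.imwrite(f"pics/{n}0.png",c["pixels"][:,:,::-1]);print(n,c["K"],c["dist"],c["rvec"],c["tvec"])
E
```

```text
pics
{'clock': 0.0, 'joint_pos': array([-1.20597908e+00,  2.41394751e-01,  3.72170140e-03,  1.33517228e+00,
       -1.63378610e-05,  1.57076243e+00]), 'joint_vel': array([-0.00106993, -0.00145242,  0.00020665, -0.0012357 ,  0.00020014,
       -0.00234754]), 'tau': array([ 9.50412104e-04, -3.72319150e+01,  2.52408278e+01,  1.70213613e-02,
        3.44209661e-05,  8.42666736e-06]), 'eef_pos': array([ 0.17816265, -0.46651494,  0.23042108]), 'tool_rot': array([ 9.83406032e-01,  1.81415344e-01, -1.93859955e-04, -1.00602773e-03]), 'ft_force': array([ 0.24379245, -0.10737709,  0.06273836]), 'ft_torque': array([0.00527448, 0.02866409, 0.01404347]), 'grasp_force': 0.0, 'grip_width': 0.08531015495323817} 0.0187
top [[448.74042088   0.         320.3355811 ]
 [  0.         448.74042088 237.67115276]
 [  0.           0.           1.        ]] [-0.06296118  0.          0.          0.          0.        ] [ 2.13352217 -2.18088749  0.18435995] [-0.02644143  0.58321375  1.16762902]
side [[497.50834799   0.         322.94335165]
 [  0.         497.50834799 245.11533113]
 [  0.           0.           1.        ]] [0.00088217 0.         0.         0.         0.        ] [ 0.85890314 -2.29436075  1.34953249] [0.40715897 0.27883561 0.89555467]
```

View pics/top0.png

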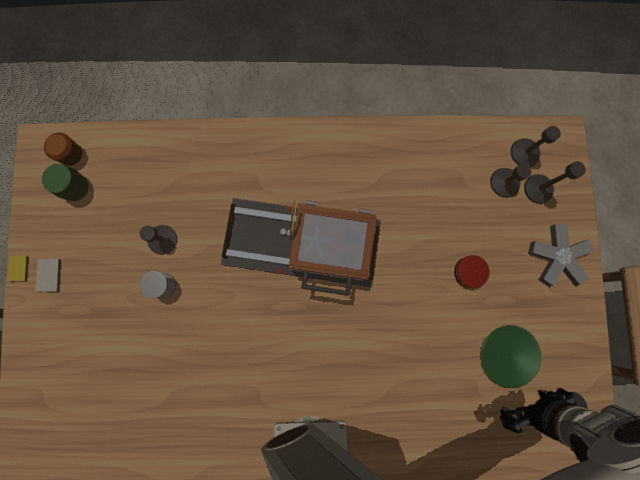

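View pics/side0.png

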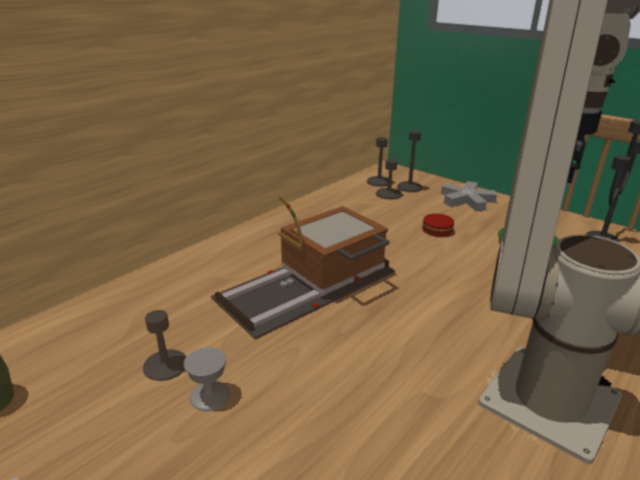

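The top view shows the case at about (333,242) on the rail, which spans (222-380, 200-285), with the bar near (328,287). The left end of the rail is +y. The side view shows the case at about (333,245) with the lid shut. The goblet and candlestick stand past the rail's left end, and the red tin is to the right. I'll crop in for exact pixels.

```bash
python3 - <<'E'
import cv2,numpy as np
a=cv2.imread("pics/top0.png")[190:300,210:400];b=cv2.imread("pics/side0.png")[190:335,205:405]
a=cv2.resize(a,None,fx=4,fy=4,interpolation=cv2.INTER_CUBIC);b=cv2.resize(b,None,fx=4,fy=4,interpolation=cv2.INTER_CUBIC)
cv2.imwrite("pics/a.png",np.clip(a*1.6,0,255));cv2.imwrite("pics/b.png",np.clip(b*1.6,0,255))
E
```

```text
[ WARN:0@0.079] global loadsave.cpp:1063 imwrite_ Unsupported depth image for selected encoder is fallbacked to CV_8U.
```

View pics/a.png

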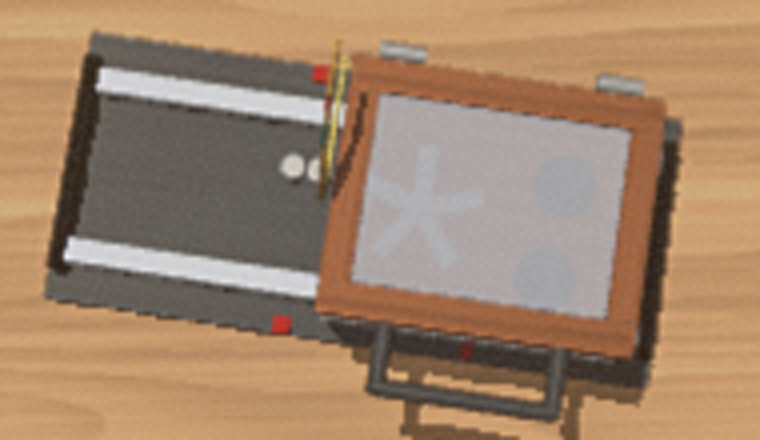

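View pics/b.png

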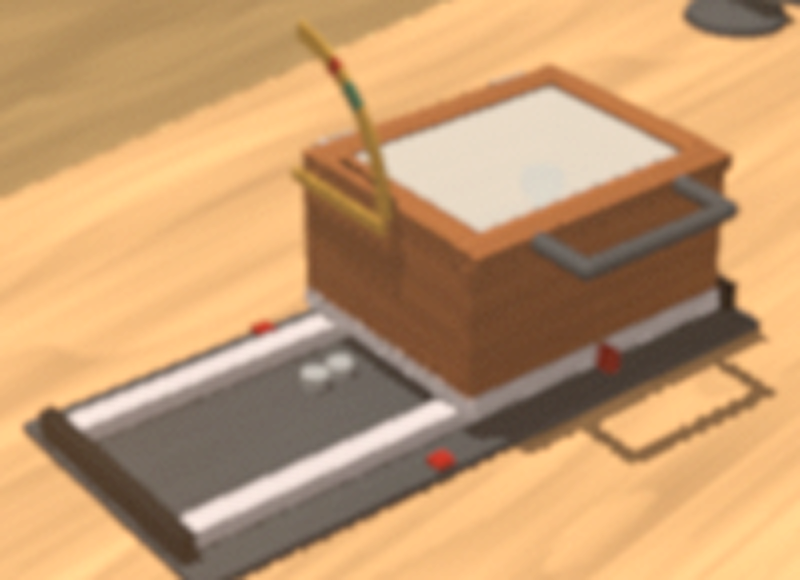

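Crop a shows the lid corners at (352,53), (665,98), (632,357), (318,312) and the bar from (370,388) to (555,415). The red pointer is at (467,351) and the near mark at (281,324). Crop b shows the lid corners at (305,155), (548,68), (730,158), (475,260), the bar from (585,268) to (735,208), the pointer at (608,358) and the mark at (441,460). Next I triangulate these.

```bash
cat > h.py <<'E'
import cv2,numpy as np
from workcell import readout,camera,bot
def ray(c,uv):
    n=cv2.undistortPoints(np.array([[uv]],float),c["K"],c["dist"])[0,0]
    R=cv2.Rodrigues(c["rvec"])[0];d=R.T@np.r_[n,1];return -R.T@np.ravel(c["tvec"]),d/np.linalg.norm(d)
def plane(c,uv,z):
    o,d=ray(c,uv);return o+d*(z-o[2])/d[2]
def tri(c1,p1,c2,p2):
    o1,d1=ray(c1,p1);o2,d2=ray(c2,p2)
    s=np.linalg.lstsq(np.c_[d1,-d2],o2-o1,rcond=None)[0]
    a,b=o1+s[0]*d1,o2+s[1]*d2;return (a+b)/2,np.linalg.norm(a-b)
E
python3 - <<'E'
from h import *
np.set_printoptions(precision=4,suppress=True)
t=camera("top");s=camera("side")
A=lambda p:(p[0]/4+210-.375,p[1]/4+190-.375)
B=lambda p:(p[0]/4+205-.375,p[1]/4+190-.375)
P={}
for k,a,b,z in[("lidFL",(352,53),(305,155),.131),("lidFR",(665,98),(548,68),.131),("lidNR",(632,357),(730,158),.131),("lidNL",(318,312),(475,260),.131),("barL",(370,388),(585,268),.125),("barR",(555,415),(735,208),.125),("ptr",(467,351),(608,358),.03),("mark",(281,324),(441,460),.02)]:
    m,e=tri(t,A(a),s,B(b));P[k]=m;print(k,m,e,plane(t,A(a),z))
y=P["lidNL"]-P["lidNR"]+P["lidFL"]-P["lidFR"];print("yaw of +y from world y deg",np.degrees(np.arctan2(-y[0],y[1])))
y=y[:2]/np.linalg.norm(y[:2]);print("travel",(P["mark"]-P["ptr"])[:2]@y)
for c in "goblet",(157,285):pass
E
```

```text
lidFL [0.6592 0.0174 0.127 ] 0.0033335919845330036 [0.6596 0.0184 0.131 ]
lidFR [ 0.6281 -0.1795  0.1259] 0.00035899013301997796 [ 0.6269 -0.1788  0.131 ]
lidNR [ 0.4649 -0.1518  0.1265] 0.0011070672321632136 [ 0.4642 -0.1515  0.131 ]
lidNL [0.498  0.0433 0.1277] 0.0035401732339129647 [0.4963 0.0421 0.131 ]
barL [0.4492 0.011  0.1278] 0.0004363924376823972 [0.4491 0.0109 0.125 ]
barR [ 0.4295 -0.1033  0.1252] 0.0008220487922997956 [ 0.4298 -0.1031  0.125 ]
ptr [ 0.4766 -0.0532  0.0262] 0.0008855930325712193 [ 0.476  -0.0533  0.03  ]
mark [0.4984 0.0729 0.0098] 0.00014071229209803684 [0.4976 0.0722 0.02  ]
yaw of +y from world y deg -9.30345889969782
travel 0.1279762738935048
```

Emit:
jog_arm:
  motion:
    - {"x": 54,"y": -15,"z": 0,"spin": -7.5,"fingers": 1}
    - {"x": 108,"y": -30,"z": 0,"spin": -15,"fingers": 1}
    - {"x": 162,"y": -44,"z": 0,"spin": -22.5,"fingers": 1}
    - {"x": 217,"y": -59,"z": 0,"spin": -30,"fingers": 1}
    - {"x": 271,"y": -74,"z": 0,"spin": -37.5,"fingers": 1}
    - {"x": 325,"y": -89,"z": 0,"spin": -45,"fingers": 1}
    - {"x": 380,"y": -103,"z": 0,"spin": -52.5,"fingers": 1}
    - {"x": 434,"y": -118,"z": 0,"spin": -59.8,"fingers": 1}

```text
clock: 1.2
eef_pos: [0.5431, -0.2007, 0.2311]
tool_rot: [0.761, 0.649, -0.0, 0.0]
ft_force: [0.5, -1.4, 0.6]
grip_width: 0.0001
grasp_force: 0.0
```

```bash
cat >> h.py <<'E'
from scipy.spatial.transform import Rotation as Ro
np.set_printoptions(precision=4,suppress=True)
Y=np.array([.1617,.9869,0]);X=np.array([.9869,-.1617,0])
def st(target=None):
    o=readout.get_obs();R=Ro.from_quat(o["tool_rot"]).as_matrix()
    print(o["clock"],o["eef_pos"],"xt",R[:,0],"yt",R[:,1],"zt",R[:,2],"F",o["ft_force"],"w",o["grip_width"],o["grasp_force"],"q",o["joint_pos"])
    if target is not None: print("delta tool mm",1000*R.T@(np.array(target)-o["eef_pos"]))
E
python3 -c "
from h import *
st([.541,-.201,.075])"
```

```text
1.2 [ 0.5431 -0.2007  0.2311] xt [ 0.1573  0.9875 -0.0002] yt [ 0.9875 -0.1573 -0.0001] zt [-0.0002 -0.0002 -1.    ] F [ 0.5372 -1.4049  0.5587] w 6.243642603214181e-05 0.0 q [-0.354   0.3998  0.2279  1.3989 -0.0002  1.3748]
delta tool mm [ -0.5484  -1.973  156.1031]
```

Emit:
jog_arm:
  motion:
    - {"x": -5,"y": 0,"z": 40,"fingers": 1}
    - {"x": -5,"y": 0,"z": 80,"fingers": 1}
    - {"x": -5,"y": 0,"z": 120,"fingers": 1}
    - {"x": -5,"y": 0,"z": 153,"fingers": 1}
    - {"x": 0,"y": 0,"z": 153,"fingers": 1}
    - {"x": 8,"y": 0,"z": 153,"fingers": 1}
    - {"x": 16,"y": 0,"z": 153,"fingers": 1}
    - {"x": 22,"y": 0,"z": 153,"fingers": 1}

```text
validation failed for argument at $.mo...
```

Emit:
jog_arm:
  motion:
    - {"x": 5,"y": 0,"z": 0,"fingers": 1}
    - {"x": 11,"y": 0,"z": 0,"fingers": 1}
    - {"x": 19,"y": 0,"z": 0,"fingers": 1}
    - {"x": 28,"y": 0,"z": 0,"fingers": 1}
    - {"x": 37,"y": 0,"z": 0,"fingers": 1}
    - {"x": 46,"y": 0,"z": 0,"fingers": 1}
    - {"x": 55,"y": 0,"z": 0,"fingers": 1}
    - {"x": 63,"y": 0,"z": 0,"fingers": 1}

```text
validation failed for argument at $.mo...
```

Emit:
jog_arm:
  motion:
    - {"x": 8,"y": 0,"z": 0,"fingers": 1}
    - {"x": 16,"y": 0,"z": 0,"fingers": 1}
    - {"x": 24,"y": 0,"z": 0,"fingers": 1}
    - {"x": 31,"y": 0,"z": 0,"fingers": 1}
    - {"x": 37,"y": 0,"z": 0,"fingers": 1}
    - {"x": 42,"y": 0,"z": 0,"fingers": 1}
    - {"x": 45,"y": 0,"z": 0,"fingers": 1}
    - {"x": 45,"y": 0,"z": 0,"fingers": 1}

```text
validation failed for argument at $.mo...
```

```bash
cat > ptr.py <<'E'
from h import *
def reds(n):
    c=camera(n);h=cv2.cvtColor(c["pixels"],cv2.COLOR_RGB2HSV)
    m=((h[...,0]<5)|(h[...,0]>174))&(h[...,1]>170)&(h[...,2]>50)
    k,_,s,ce=cv2.connectedComponentsWithStats(m.astype(np.uint8))
    return c,[(ce[i].round(2),s[i,4],plane(c,ce[i],.02)[:2]) for i in range(1,k) if s[i,4]>3]
st()
for n in("top","side"):
    c,r=reds(n);print(n)
    for q in r:
        p=q[2]
        if p[0]>.4 and -.25<p[1]<.3:print(q)
E
python3 ptr.py
```

```text
1.2 [ 0.5431 -0.2007  0.2311] xt [ 0.1573  0.9875 -0.0002] yt [ 0.9875 -0.1573 -0.0001] zt [-0.0002 -0.0002 -1.    ] F [ 0.5372 -1.4049  0.5587] w 6.243642603214181e-05 0.0 q [-0.354   0.3998  0.2279  1.3989 -0.0002  1.3748]
top
(array([289.5, 208. ]), np.int32(10), array([0.6707, 0.0437]))
(array([279.71, 270.64]), np.int32(14), array([0.4976, 0.0726]))
side
(array([355.75, 278.  ]), np.int32(4), array([ 0.4871, -0.0633]))
(array([315. , 304.5]), np.int32(16), array([0.4893, 0.0829]))
```

All three calls were refused, probably because I left out "spin", so nothing moved. I'll resend them with all fields, one call at a time.

Emit:
jog_arm:
  motion:
    - {"x": -5,"y": 0,"z": 40,"spin": 0,"fingers": 1}
    - {"x": -5,"y": 0,"z": 80,"spin": 0,"fingers": 1}
    - {"x": -5,"y": 0,"z": 120,"spin": 0,"fingers": 1}
    - {"x": -5,"y": 0,"z": 153,"spin": 0,"fingers": 1}
    - {"x": 0,"y": 0,"z": 153,"spin": 0,"fingers": 1}
    - {"x": 8,"y": 0,"z": 153,"spin": 0,"fingers": 1}
    - {"x": 15,"y": 0,"z": 153,"spin": 0,"fingers": 1}
    - {"x": 20,"y": 0,"z": 153,"spin": 0,"fingers": 1}

```text
clock: 2.3
eef_pos: [0.546, -0.1819, 0.0799]
tool_rot: [0.762, 0.648, 0.001, 0.001]
ft_force: [0.3, 0.4, 0.9]
grip_width: -0.0004
grasp_force: 0.0
```

Emit:
jog_arm:
  motion:
    - {"x": 4,"y": 0,"z": 0,"spin": 0,"fingers": 1}
    - {"x": 9,"y": 0,"z": 0,"spin": 0,"fingers": 1}
    - {"x": 16,"y": 0,"z": 0,"spin": 0,"fingers": 1}
    - {"x": 24,"y": 0,"z": 0,"spin": 0,"fingers": 1}
    - {"x": 33,"y": 0,"z": 0,"spin": 0,"fingers": 1}
    - {"x": 42,"y": 0,"z": 0,"spin": 0,"fingers": 1}
    - {"x": 51,"y": 0,"z": 0,"spin": 0,"fingers": 1}
    - {"x": 60,"y": 0,"z": 0,"spin": 0,"fingers": 1}

```text
clock: 3.3
eef_pos: [0.5547, -0.1224, 0.0782]
tool_rot: [0.762, 0.648, -0.0, -0.0]
ft_force: [0.0, -2.6, 0.1]
grip_width: -0.0002
grasp_force: 0.0
```

```bash
python3 ptr.py
```

```text
3.3 [ 0.5547 -0.1224  0.0782] xt [ 0.1614  0.9869 -0.    ] yt [ 0.9869 -0.1614 -0.0002] zt [-0.0002  0.     -1.    ] F [ 0.0009 -2.6313  0.1294] w -0.00024103480708365316 0.0 q [-0.2171  0.4816 -0.0595  1.0299 -0.      1.5158]
top
side
(array([336.86, 287.43]), np.int32(7), array([ 0.4957, -0.0016]))
```

Emit:
jog_arm:
  motion:
    - {"x": 9,"y": 0,"z": 0,"spin": 0,"fingers": 1}
    - {"x": 18,"y": 0,"z": 0,"spin": 0,"fingers": 1}
    - {"x": 27,"y": 0,"z": 0,"spin": 0,"fingers": 1}
    - {"x": 35,"y": 0,"z": 0,"spin": 0,"fingers": 1}
    - {"x": 43,"y": 0,"z": 0,"spin": 0,"fingers": 1}
    - {"x": 49,"y": 0,"z": 0,"spin": 0,"fingers": 1}
    - {"x": 53,"y": 0,"z": 0,"spin": 0,"fingers": 1}
    - {"x": 55,"y": 0,"z": 0,"spin": 0,"fingers": 1}

```text
clock: 4.4
eef_pos: [0.563, -0.0714, 0.0784]
tool_rot: [0.763, 0.647, -0.002, 0.002]
ft_force: [-2.5, -11.7, 0.1]
grip_width: 0.0
grasp_force: 0.0
```

```bash
python3 ptr.py; python3 - <<'E'
from h import *
for n,(a,b,c,d) in {"top":(190,300,210,400),"side":(240,340,205,405)}.items():
    cv2.imwrite(f"pics/{n}1.png",cv2.resize(np.clip(camera(n)["pixels"][a:b,c:d,::-1]*1.6,0,255).astype(np.uint8),None,fx=4,fy=4,interpolation=cv2.INTER_CUBIC))
E
```

```text
4.4 [ 0.563  -0.0714  0.0784] xt [ 0.1639  0.9865 -0.0061] yt [ 0.9865 -0.1639 -0.0001] zt [-0.0011 -0.006  -1.    ] F [ -2.5031 -11.683    0.0746] w 3.5897093480804686e-05 0.0 q [-0.1229  0.4807 -0.0606  1.0298 -0.0061  1.6126]
top
side
(array([321.56, 295.78]), np.int32(9), array([0.5004, 0.0478]))
```

View pics/side1.png

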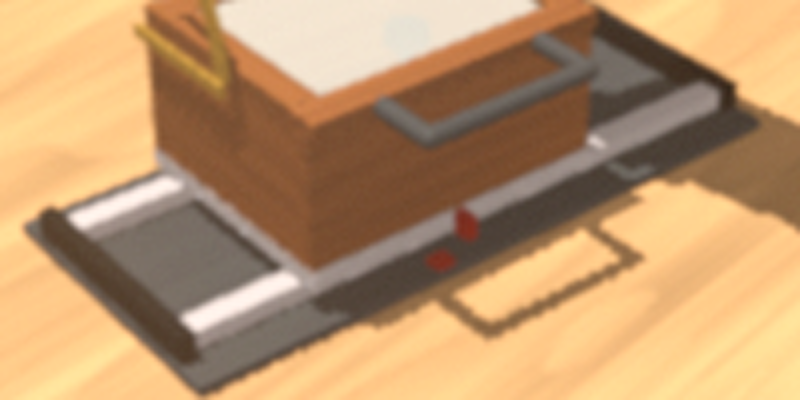

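The side crop shows the pointer at (467,225), just short of the mark at (440,260). The push force has risen to 12 N, so the case is entering the detent. I'll continue gently.

Emit:
jog_arm:
  motion:
    - {"x": 0.5,"y": 0,"z": 0,"spin": 0,"fingers": 1}
    - {"x": 1,"y": 0,"z": 0,"spin": 0,"fingers": 1}
    - {"x": 1.5,"y": 0,"z": 0,"spin": 0,"fingers": 1}
    - {"x": 2,"y": 0,"z": 0,"spin": 0,"fingers": 1}

```text
clock: 5.1
eef_pos: [0.563, -0.0714, 0.0784]
tool_rot: [0.764, 0.646, -0.003, 0.003]
ft_force: [-3.9, -14.6, 0.7]
grip_width: -0.0001
grasp_force: 0.0
```

```bash
python3 ptr.py
```

```text
5.1 [ 0.563  -0.0714  0.0784] xt [ 0.1661  0.9861 -0.0085] yt [ 0.9861 -0.1661 -0.0002] zt [-0.0016 -0.0083 -1.    ] F [ -3.8633 -14.5677   0.7314] w -7.59034083916549e-05 0.0 q [-0.1216  0.4807 -0.0604  1.0301 -0.0084  1.6161]
top
side
```

Emit:
jog_arm:
  motion:
    - {"x": 0.5,"y": 0,"z": 0,"spin": 0,"fingers": 1}
    - {"x": 1,"y": 0,"z": 0,"spin": 0,"fingers": 1}
    - {"x": 1.5,"y": 0,"z": 0,"spin": 0,"fingers": 1}
    - {"x": 2,"y": 0,"z": 0,"spin": 0,"fingers": 1}

```text
clock: 5.7
eef_pos: [0.563, -0.0713, 0.0785]
tool_rot: [0.764, 0.645, -0.005, 0.004]
ft_force: [-4.1, -19.5, 1.6]
grip_width: 0.0002
grasp_force: 0.0
```

```bash
python3 - <<'E'
from h import *
st()
c=camera("top")
cv2.imwrite("pics/top2.png",cv2.resize(np.clip(c["pixels"][180:310,200:400,::-1]*1.7,0,255).astype(np.uint8),None,fx=4,fy=4,interpolation=cv2.INTER_CUBIC))
E
```

```text
5.7 [ 0.563  -0.0713  0.0785] xt [ 0.1677  0.9858 -0.012 ] yt [ 0.9858 -0.1677 -0.0001] zt [-0.0021 -0.0118 -0.9999] F [ -4.0581 -19.4503   1.573 ] w 0.00020273484726307997 0.0 q [-0.1196  0.4808 -0.0603  1.0304 -0.012   1.6197]
```

View pics/top2.png

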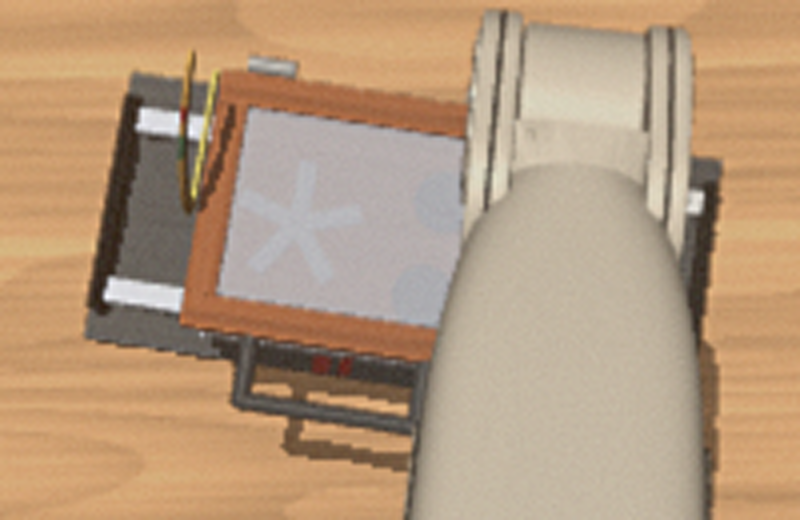

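The top crop shows the pointer at (345,365) and the mark at (320,363), so about 15 mm is left, with the carriage just meeting the detent. Fingertip contact is clean, with no sign of a collision. I'll increase the push a little.

Emit:
jog_arm:
  motion:
    - {"x": 0.5,"y": 0,"z": 0,"spin": 0,"fingers": 1}
    - {"x": 1,"y": 0,"z": 0,"spin": 0,"fingers": 1}
    - {"x": 1,"y": 0,"z": 0,"spin": 0,"fingers": 1}
    - {"x": 1,"y": 0,"z": 0,"spin": 0,"fingers": 1}

```text
clock: 6.25
eef_pos: [0.563, -0.0712, 0.0785]
tool_rot: [0.764, 0.645, -0.005, 0.004]
ft_force: [-4.5, -21.5, 0.3]
grip_width: -0.0001
grasp_force: 0.0
```

```bash
python3 - <<'E'
from h import *
st();o=readout.get_obs();print(o["ft_torque"],np.cross([0,0,1],o["ft_force"]),o["tau"])
t=camera("top")
for z in(.01,.02):print("balls",plane(t,(282.6,230.9),z),plane(t,(289,231),z))
E
```

```text
6.25 [ 0.563  -0.0712  0.0785] xt [ 0.1683  0.9856 -0.0135] yt [ 0.9857 -0.1683 -0.0001] zt [-0.0024 -0.0133 -0.9999] F [ -4.533  -21.5456   0.3455] w -0.00010828805711997404 0.0 q [-0.1187  0.4808 -0.0602  1.0306 -0.0135  1.6212]
[-3.6192  0.7966 -0.2916] [21.5456 -4.533   0.    ] [ 12.6761 -45.3128  23.15    -0.648    5.4982  -0.284 ]
balls [0.6084 0.0641 0.01  ] [0.6078 0.0464 0.01  ]
balls [0.6068 0.0635 0.02  ] [0.6061 0.0459 0.02  ]
```

Emit:
jog_arm:
  motion:
    - {"x": 1,"y": 0,"z": 0,"spin": 0,"fingers": 1}
    - {"x": 2,"y": 0,"z": 0,"spin": 0,"fingers": 1}
    - {"x": 2,"y": 0,"z": 0,"spin": 0,"fingers": 1}

```text
clock: 6.68
eef_pos: [0.5631, -0.0707, 0.0785]
tool_rot: [0.765, 0.644, -0.006, 0.005]
ft_force: [-4.4, -25.9, 1.6]
grip_width: -0.0001
grasp_force: 0.0
```

```bash
python3 - <<'E'
from h import *
c=camera("side")["pixels"][130:330,200:460,::-1]
cv2.imwrite("pics/side3.png",cv2.resize(np.clip(c*1.8,0,255).astype(np.uint8),None,fx=3,fy=3,interpolation=cv2.INTER_CUBIC))
E
```

```text
(no output)
```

View pics/side3.png

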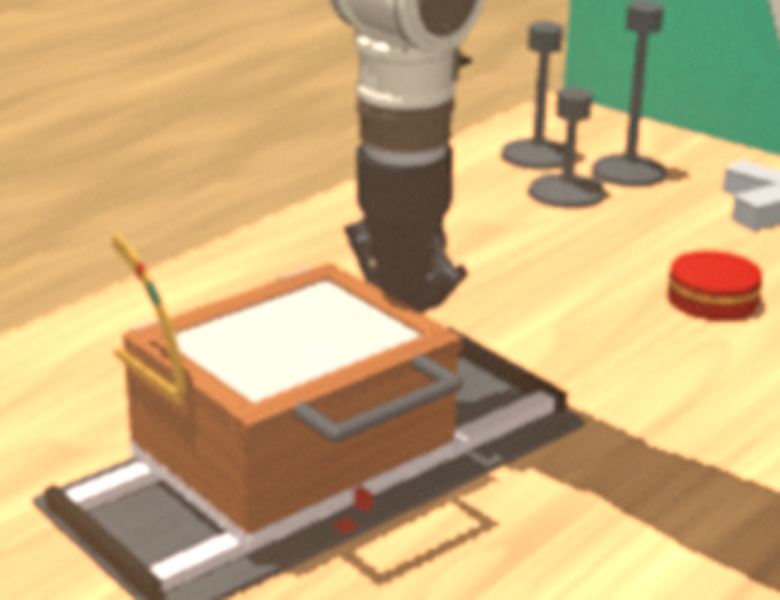

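The side view shows nothing blocking the carriage. The closed fingers are against the end face, and the pointer at (363,498) is short of the mark at (345,525). I'll push a bit harder.

Emit:
jog_arm:
  motion:
    - {"x": 1,"y": 0,"z": 0,"spin": 0,"fingers": 1}
    - {"x": 2,"y": 0,"z": 0,"spin": 0,"fingers": 1}
    - {"x": 2,"y": 0,"z": 0,"spin": 0,"fingers": 1}

```text
clock: 7.1
eef_pos: [0.5636, -0.0675, 0.0785]
tool_rot: [0.764, 0.645, -0.005, 0.004]
ft_force: [-4.9, -19.5, 0.9]
grip_width: -0.0005
grasp_force: 0.0
```

Emit:
jog_arm:
  motion:
    - {"x": 0.5,"y": 0,"z": 0,"spin": 0,"fingers": 1}
    - {"x": 1,"y": 0,"z": 0,"spin": 0,"fingers": 1}

```text
clock: 7.35
eef_pos: [0.5645, -0.0627, 0.0784]
tool_rot: [0.764, 0.646, -0.002, 0.002]
ft_force: [-2.1, -10.5, -0.4]
grip_width: -0.0002
grasp_force: 0.0
```

```bash
python3 - <<'E'
from h import *
st()
c=camera("top");h=cv2.cvtColor(c["pixels"],cv2.COLOR_RGB2HSV)
m=((h[...,0]<6)|(h[...,0]>172))&(h[...,1]>120)&(h[...,2]>25);m[:265]=0;m[280:]=0;m[:,:270]=0;m[:,295:]=0
k,l,s,ce=cv2.connectedComponentsWithStats(m.astype(np.uint8));print(s[1:,4],ce[1:])
E
```

```text
7.35 [ 0.5645 -0.0627  0.0784] xt [ 0.1659  0.9861 -0.006 ] yt [ 0.9861 -0.1659 -0.0001] zt [-0.0011 -0.0059 -1.    ] F [ -2.107  -10.4789  -0.4353] w -0.0002430471643047961 0.0 q [-0.1075  0.4815 -0.0593  1.0304 -0.0059  1.63  ]
[23] [[280.7391 270.5652]]
```

Emit:
jog_arm:
  motion:
    - {"x": 0,"y": 0,"z": 0,"spin": 0,"fingers": 1}
    - {"x": 0,"y": 0,"z": 0,"spin": 0,"fingers": 1}

```text
clock: 7.65
eef_pos: [0.5647, -0.0618, 0.0784]
tool_rot: [0.763, 0.646, -0.002, 0.002]
ft_force: [-1.3, -9.8, -1.3]
grip_width: -0.0003
grasp_force: 0.0
```

```bash
cat > red.py <<'E'
from h import *
st()
c=camera("top");h=cv2.cvtColor(c["pixels"],cv2.COLOR_RGB2HSV)
m=((h[...,0]<6)|(h[...,0]>172))&(h[...,1]>120)&(h[...,2]>25);m[:265]=0;m[280:]=0;m[:,:265]=0;m[:,300:]=0
k,l,s,ce=cv2.connectedComponentsWithStats(m.astype(np.uint8));print(s[1:],ce[1:])
print((h[268:277,272:292,2]*m[268:277,272:292]))
E
python3 red.py
```

```text
7.65 [ 0.5647 -0.0618  0.0784] xt [ 0.1647  0.9863 -0.0051] yt [ 0.9863 -0.1647  0.    ] zt [-0.0008 -0.005  -1.    ] F [-1.2609 -9.8267 -1.2579] w -0.0003010497640834736 0.0 q [-0.1063  0.4816 -0.0592  1.0303 -0.0051  1.6299]
[[278 269   6   5  23]] [[280.6957 270.6957]]
[[ 0  0  0  0  0  0  0  0  0  0  0  0  0  0  0  0  0  0  0  0]
 [ 0  0  0  0  0  0 48 54  0 58 59 61  0  0  0  0  0  0  0  0]
 [ 0  0  0  0  0  0  0 59 61 58 59 55  0  0  0  0  0  0  0  0]
 [ 0  0  0  0  0  0 57 60 58 60 59 58  0  0  0  0  0  0  0  0]
 [ 0  0  0  0  0  0 57 56 60 58 59 58  0  0  0  0  0  0  0  0]
 [ 0  0  0  0  0  0  0  0  0  0 44  0  0  0  0  0  0  0  0  0]
 [ 0  0  0  0  0  0  0  0  0  0  0  0  0  0  0  0  0  0  0  0]
 [ 0  0  0  0  0  0  0  0  0  0  0  0  0  0  0  0  0  0  0  0]
 [ 0  0  0  0  0  0  0  0  0  0  0  0  0  0  0  0  0  0  0  0]]
```

Emit:
jog_arm:
  motion:
    - {"x": 1,"y": 0,"z": 0,"spin": 0,"fingers": 1}
    - {"x": 2,"y": 0,"z": 0,"spin": 0,"fingers": 1}
    - {"x": 2,"y": 0,"z": 0,"spin": 0,"fingers": 1}

```text
clock: 8.07
eef_pos: [0.5654, -0.0578, 0.0783]
tool_rot: [0.762, 0.647, -0.0, 0.0]
ft_force: [0.0, -3.6, -0.4]
grip_width: -0.0001
grasp_force: 0.0
```

```bash
python3 red.py
```

```text
8.075 [ 0.5654 -0.0578  0.0783] xt [ 0.1626  0.9867 -0.0011] yt [ 0.9867 -0.1626  0.0001] zt [-0.0001 -0.0011 -1.    ] F [ 0.0126 -3.5902 -0.4319] w -6.137608475295451e-05 0.0 q [-0.1012  0.4819 -0.0587  1.0301 -0.0011  1.633 ]
[[278 269   5   4  14]] [[280.1429 270.2857]]
[[ 0  0  0  0  0  0  0  0  0  0  0  0  0  0  0  0  0  0  0  0]
 [ 0  0  0  0  0  0  0 57 58 59 59  0  0  0  0  0  0  0  0  0]
 [ 0  0  0  0  0  0  0 60 59 60 54  0  0  0  0  0  0  0  0  0]
 [ 0  0  0  0  0  0 54 59 58 62  0  0  0  0  0  0  0  0  0  0]
 [ 0  0  0  0  0  0  0 58  0 58  0  0  0  0  0  0  0  0  0  0]
 [ 0  0  0  0  0  0  0  0  0  0  0  0  0  0  0  0  0  0  0  0]
 [ 0  0  0  0  0  0  0  0  0  0  0  0  0  0  0  0  0  0  0  0]
 [ 0  0  0  0  0  0  0  0  0  0  0  0  0  0  0  0  0  0  0  0]
 [ 0  0  0  0  0  0  0  0  0  0  0  0  0  0  0  0  0  0  0  0]]
```

Emit:
jog_arm:
  motion:
    - {"x": -10,"y": 0,"z": 0,"spin": 0,"fingers": 1}
    - {"x": -30,"y": 0,"z": 0,"spin": 0,"fingers": 1}
    - {"x": -40,"y": 0,"z": -30,"spin": 0,"fingers": 0.8}
    - {"x": -45,"y": 0,"z": -80,"spin": 0,"fingers": 0.25}
    - {"x": -45,"y": 0,"z": -120,"spin": 0,"fingers": 0.25}
    - {"x": -85,"y": -15,"z": -120,"spin": 0,"fingers": 0.25}
    - {"x": -110,"y": -40,"z": -120,"spin": 0,"fingers": 0.25}
    - {"x": -110,"y": -40,"z": -120,"spin": 0,"fingers": 0.25}

```text
clock: 9.12
eef_pos: [0.5064, -0.161, 0.1987]
tool_rot: [0.763, 0.646, 0.0, -0.0]
ft_force: [-0.1, -0.3, 0.2]
grip_width: 0.0319
grasp_force: 0.0
```

```bash
python3 red.py|head -3; python3 - <<'E'
from h import *
f=lambda im:np.clip(cv2.resize(im[:,:,::-1],None,fx=4,fy=4,interpolation=cv2.INTER_CUBIC)*1.7,0,255).astype(np.uint8)
t=camera("top")["pixels"][230:300,240:390];s=camera("side")["pixels"][225:300,250:400]
cv2.imwrite("pics/both.png",np.vstack([f(t),f(s)]))
E
```

```text
9.125 [ 0.5064 -0.161   0.1987] xt [0.1651 0.9863 0.0002] yt [ 0.9863 -0.1651 -0.0002] zt [-0.0001  0.0003 -1.    ] F [-0.0836 -0.2691  0.2176] w 0.03189212314732542 0.0 q [-0.3079  0.3185  0.0251  1.2776  0.0002  1.4288]
[[278 269   5   4  16]] [[280.     270.8125]]
[[ 0  0  0  0  0  0  0  0  0  0  0  0  0  0  0  0  0  0  0  0]
```

View pics/both.png

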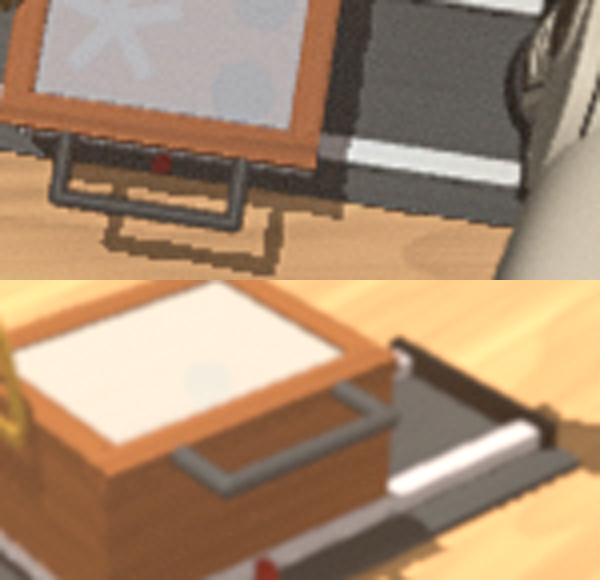

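The case is in its station: the pointer at (162,165) covers the mark, giving one red blob. The bar runs from (57,196) to (237,222) in the upper (top) crop, and from (226,485) to (393,412) in the lower (side) crop.

```bash
python3 - <<'E'
from h import *
t=camera("top");s=camera("side")
A=lambda p:(p[0]/4+240-.375,p[1]/4+230-.375)
B=lambda p:(p[0]/4+250-.375,(p[1]-280)/4+225-.375)
P=[tri(t,A(a),s,B(b)) for a,b in(((57,196),(226,485)),((237,222),(393,412)))];print(P)
m=(P[0][0]+P[1][0])/2;d=P[0][0]-P[1][0];print("mid",m,"dir",np.degrees(np.arctan2(d[0],d[1])),np.linalg.norm(d))
st([m[0],m[1],m[2]-.0187])
E
```

```text
[(array([0.4716, 0.1301, 0.1259]), np.float64(0.0007889807313723984)), (array([0.4524, 0.0185, 0.1274]), np.float64(0.0010443103969899282))]
mid [0.462  0.0743 0.1267] dir 9.764692158934292 0.11320578714977007
9.375 [ 0.5089 -0.1588  0.1982] xt [0.1608 0.987  0.0003] yt [ 0.987  -0.1608  0.0004] zt [ 0.0004  0.0002 -1.    ] F [ 1.0211 -0.0792  0.1215] w 0.032182830345954996 0.0 q [-0.3026  0.3216  0.0282  1.277   0.0004  1.4297]
delta tool mm [222.4504 -83.7484  90.3052]
```

Emit:
jog_arm:
  motion:
    - {"x": 37,"y": -20,"z": 0,"spin": 0,"fingers": 0.25}
    - {"x": 80,"y": -45,"z": 0,"spin": 0,"fingers": 0.25}
    - {"x": 130,"y": -70,"z": 0,"spin": 0,"fingers": 0.25}
    - {"x": 175,"y": -84,"z": 0,"spin": 0,"fingers": 0.25}
    - {"x": 208,"y": -84,"z": 0,"spin": 0,"fingers": 0.25}
    - {"x": 223,"y": -84,"z": 0,"spin": 0,"fingers": 0.25}
    - {"x": 223,"y": -84,"z": 20,"spin": 0,"fingers": 0.25}
    - {"x": 223,"y": -84,"z": 40,"spin": 0,"fingers": 0.25}

```text
clock: 10.38
eef_pos: [0.462, 0.0748, 0.1579]
tool_rot: [0.762, 0.648, 0.0, 0.0]
ft_force: [0.2, -0.2, -1.0]
grip_width: 0.0324
grasp_force: 0.0
```

```bash
python3 -c "
from h import *
st([.4615,.0745,.106])"
```

```text
10.375 [0.462  0.0748 0.1579] xt [ 0.1608  0.987  -0.0002] yt [ 0.987  -0.1608  0.0007] zt [ 0.0006 -0.0003 -1.    ] F [ 0.2255 -0.2385 -1.0119] w 0.032444562506922764 0.0 q [ 0.1607  0.2247 -0.2135  1.132  -0.0004  1.893 ]
delta tool mm [-0.3451 -0.4548 51.8631]
```

Emit:
jog_arm:
  motion:
    - {"x": 0,"y": 0,"z": 15,"spin": 0,"fingers": 0.25}
    - {"x": 0,"y": -0.5,"z": 30,"spin": 0,"fingers": 0.25}
    - {"x": 0,"y": -0.5,"z": 42,"spin": 0,"fingers": 0.25}
    - {"x": 0,"y": -0.5,"z": 50,"spin": 0,"fingers": 0.25}
    - {"x": 0,"y": -0.5,"z": 50,"spin": 0,"fingers": 0.25}

```text
clock: 11.0
eef_pos: [0.4606, 0.0745, 0.1078]
tool_rot: [0.762, 0.647, -0.001, -0.0]
ft_force: [0.2, 0.4, -0.8]
grip_width: 0.0317
grasp_force: 0.0
```

Emit:
jog_arm:
  motion:
    - {"x": 0,"y": 0,"z": 0,"spin": 0,"fingers": 0.5}
    - {"x": 0,"y": 0,"z": 0,"spin": 0,"fingers": 1}
    - {"x": 0,"y": 0,"z": 0,"spin": 0,"fingers": 1}
    - {"x": 0,"y": 0,"z": 0,"spin": 0,"fingers": 1}

```text
clock: 11.5
eef_pos: [0.4614, 0.0747, 0.1088]
tool_rot: [0.762, 0.647, 0.001, 0.0]
ft_force: [0.7, 0.4, 1.9]
grip_width: 0.0099
grasp_force: 58.6
```

```bash
python3 -c "
from h import *
st()
H=np.array([0,0,0]);import math
for th in np.arange(.1,1.16,.05):print(round(th,2),'y',round(205*(1-math.cos(th)),1),'z',round(-205*math.sin(th),1))"; python3 red.py|sed -n 2p
```

```text
11.5 [0.4614 0.0747 0.1088] xt [0.1617 0.9868 0.0004] yt [ 0.9868 -0.1617  0.0014] zt [ 0.0014  0.0001 -1.    ] F [0.738  0.3856 1.8657] w 0.009871372002837548 58.55461299419403 q [ 0.1606  0.2703 -0.2933  1.0057 -0.0001  1.8938]
0.1 y 1.0 z -20.5
0.15 y 2.3 z -30.6
0.2 y 4.1 z -40.7
0.25 y 6.4 z -50.7
0.3 y 9.2 z -60.6
0.35 y 12.4 z -70.3
0.4 y 16.2 z -79.8
0.45 y 20.4 z -89.2
0.5 y 25.1 z -98.3
0.55 y 30.2 z -107.2
0.6 y 35.8 z -115.8
0.65 y 41.8 z -124.1
0.7 y 48.2 z -132.1
0.75 y 55.0 z -139.7
0.8 y 62.2 z -147.1
0.85 y 69.7 z -154.0
0.9 y 77.6 z -160.6
0.95 y 85.8 z -166.8
1.0 y 94.2 z -172.5
1.05 y 103.0 z -177.8
1.1 y 112.0 z -182.7
1.15 y 121.3 z -187.1
[] []
```

Emit:
jog_arm:
  motion:
    - {"x": 0,"y": 0.3,"z": -10,"spin": 0,"fingers": 1}
    - {"x": 0,"y": 1,"z": -20.5,"spin": 0,"fingers": 1}
    - {"x": 0,"y": 2.3,"z": -30.6,"spin": 0,"fingers": 1}
    - {"x": 0,"y": 4.1,"z": -40.7,"spin": 0,"fingers": 1}
    - {"x": 0,"y": 6.4,"z": -50.7,"spin": 0,"fingers": 1}
    - {"x": 0,"y": 9.2,"z": -60.6,"spin": 0,"fingers": 1}
    - {"x": 0,"y": 12.4,"z": -70.3,"spin": 0,"fingers": 1}
    - {"x": 0,"y": 16.2,"z": -79.8,"spin": 0,"fingers": 1}

```text
clock: 12.55
eef_pos: [0.4762, 0.0721, 0.1883]
tool_rot: [0.762, 0.648, -0.001, -0.001]
ft_force: [1.9, 1.4, -3.1]
grip_width: 0.0099
grasp_force: 58.8
```

Emit:
jog_arm:
  motion:
    - {"x": 0,"y": 4.2,"z": -9.4,"spin": 0,"fingers": 1}
    - {"x": 0,"y": 8.9,"z": -18.5,"spin": 0,"fingers": 1}
    - {"x": 0,"y": 14,"z": -27.4,"spin": 0,"fingers": 1}
    - {"x": 0,"y": 19.6,"z": -36,"spin": 0,"fingers": 1}
    - {"x": 0,"y": 25.6,"z": -44.3,"spin": 0,"fingers": 1}
    - {"x": 0,"y": 32,"z": -52.3,"spin": 0,"fingers": 1}
    - {"x": 0,"y": 38.8,"z": -59.9,"spin": 0,"fingers": 1}
    - {"x": 0,"y": 46,"z": -67.3,"spin": 0,"fingers": 1}

```text
clock: 13.55
eef_pos: [0.5192, 0.0647, 0.2568]
tool_rot: [0.762, 0.648, -0.002, -0.002]
ft_force: [-10.8, 1.1, 5.3]
grip_width: 0.0094
grasp_force: 58.5
```

```bash
cat > th.py <<'E'
from h import *
st();p=readout.get_obs()["eef_pos"]
d=p-np.array([.4614,.0747,.1088]);u=d@X;w=d[2]+0
print("u,w,along",u,w,d@Y,"theta z-based",np.arcsin(w/.205),"atan",np.arctan2(w,.205-u),"r",np.hypot(w,.205-u))
E
python3 th.py
```

```text
13.55 [0.5192 0.0647 0.2568] xt [ 0.1612  0.9869 -0.0006] yt [ 0.9869 -0.1612 -0.0057] zt [-0.0057  0.0003 -1.    ] F [-10.7593   1.1484   5.2691] w 0.009360357439619493 58.46194803714752 q [0.1233 0.2827 0.1271 1.4208 0.0011 1.856 ]
u,w,along 0.05867042544736192 0.1479634387827411 -0.0005650036619095963 theta z-based 0.8063603825102412 atan 0.7909499344882459 r 0.20809979241981486
```

Emit:
jog_arm:
  motion:
    - {"x": 0,"y": 5.5,"z": -6.9,"spin": 0,"fingers": 1}
    - {"x": 0,"y": 12.4,"z": -13.5,"spin": 0,"fingers": 1}
    - {"x": 0,"y": 20.6,"z": -19.7,"spin": 0,"fingers": 1}
    - {"x": 0,"y": 29,"z": -25.4,"spin": 0,"fingers": 1}
    - {"x": 0,"y": 37.8,"z": -30.7,"spin": 0,"fingers": 1}
    - {"x": 0,"y": 46.8,"z": -35.6,"spin": 0,"fingers": 1}
    - {"x": 0,"y": 46.8,"z": -35.6,"spin": 0,"fingers": 1}

```text
clock: 14.42
eef_pos: [0.5677, 0.0564, 0.2953]
tool_rot: [0.762, 0.647, 0.001, 0.001]
ft_force: [-9.7, -0.5, 13.6]
grip_width: 0.0097
grasp_force: 59.6
```

```bash
python3 th.py; python3 - <<'E'
from h import *
f=lambda im:np.clip(cv2.resize(im[:,:,::-1],None,fx=4,fy=4,interpolation=cv2.INTER_CUBIC)*1.6,0,255).astype(np.uint8)
s=camera("side")["pixels"];cv2.imwrite("pics/s4full.png",s[:,:,::-1]);cv2.imwrite("pics/s4.png",f(s[170:310,215:400]))
E
```

```text
14.425 [0.5677 0.0564 0.2953] xt [ 0.162   0.9868 -0.0003] yt [ 0.9868 -0.162   0.0023] zt [ 0.0022 -0.0007 -1.    ] F [-9.6642 -0.4689 13.5922] w 0.009652302777737829 59.576271772384644 q [ 0.0994  0.3694  0.3476  1.5468 -0.0009  1.8329]
u,w,along 0.10784893497535958 0.18649071505470044 -0.000920071823040429 theta z-based 1.1425870813904306 atan 1.0905348985780734 r 0.2102786632947703
```

View pics/s4.png

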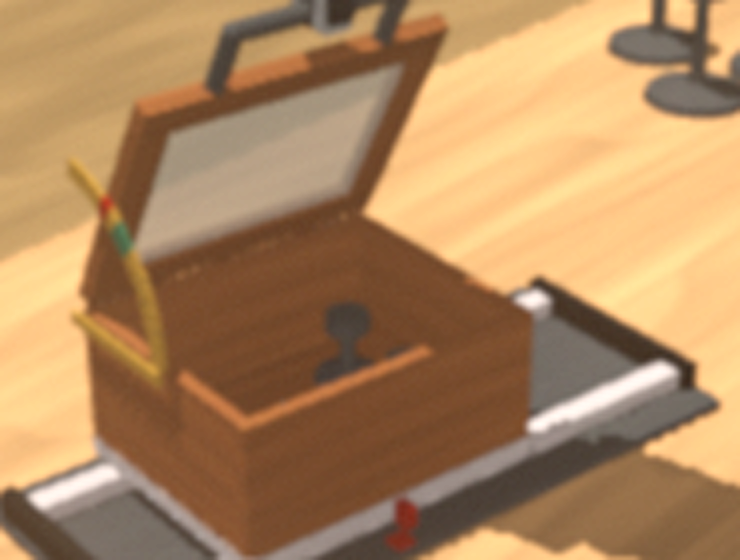

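The lid is up with the bar held. In the crop, its left edge runs from the hinge at (85,295) to the corner at (140,105), the quadrant's red mark is at (107,205) and the green at (122,235). The pointer at (403,510) still sits over the mark at (400,540). I'll measure the lid angle from these rays.

```bash
cat > ang.py <<'E'
from h import *
def vert(c,uv,sy):
    o,d=ray(c,uv);return o+d*((sy-o@Y)/(d@Y))
def show(f,pts,ox,oy,ys=.2535):
    s=camera("side")
    for k,p in pts.items():
        for y in (ys,ys+.008):
            q=vert(s,(p[0]/f+ox-.375,p[1]/f+oy-.375),y);print(k,"rx,z",q@X,q[2], "ang about hinge(.6485,.125)",np.arctan2(q[2]-.125,.6485-q@X))
E
python3 - <<'E'
from ang import *
show(4,{"corner_outer":(138,105),"corner_inner":(168,120),"lidmid":(112,200),"hinge":(85,295),"red":(107,205),"green":(122,237),"gtop":(113,220),"gbot":(130,252)},215,170)
E
python3 red.py|sed -n 2p
```

```text
corner_outer rx,z 0.5652540060903581 0.27513385245787697 ang about hinge(.6485,.125) 1.0645212286770533
corner_outer rx,z 0.551992655469407 0.2818575217829765 ang about hinge(.6485,.125) 1.019235501476647
corner_inner rx,z 0.5380947856968357 0.27644277417635155 ang about hinge(.6485,.125) 0.9408564412007246
corner_inner rx,z 0.525287759923808 0.28314454759825236 ang about hinge(.6485,.125) 0.9089226661327175
lidmid rx,z 0.5978768706720236 0.20966007399881192 ang about hinge(.6485,.125) 1.0318799909264582
lidmid rx,z 0.5840697982750004 0.2174790017300945 ang about hinge(.6485,.125) 0.9622879715708882
hinge rx,z 0.6353540693537643 0.13621408153821268 ang about hinge(.6485,.125) 0.7062596795499259
hinge rx,z 0.6209200709130266 0.14526162845928625 ang about hinge(.6485,.125) 0.6336053015856413
red rx,z 0.6034748108235043 0.20454663786817956 ang about hinge(.6485,.125) 1.055735026361275
red rx,z 0.5895740949687106 0.21245110417747554 ang about hinge(.6485,.125) 0.9778608819591726
green rx,z 0.5904279489299044 0.19074464808948588 ang about hinge(.6485,.125) 0.8472864129052781
green rx,z 0.5767454835793516 0.19887999683268048 ang about hinge(.6485,.125) 0.7999917475187284
gtop rx,z 0.5984254231738044 0.19764608660005872 ang about hinge(.6485,.125) 0.9672911852697149
gtop rx,z 0.5846091744812787 0.20566598670531977 ang about hinge(.6485,.125) 0.9009268776494092
gbot rx,z 0.5833354481721449 0.18470100385528432 ang about hinge(.6485,.125) 0.7416706100515748
gbot rx,z 0.5697716275868498 0.19293745188291422 ang about hinge(.6485,.125) 0.7119556131870497
[] []
```

Emit:
jog_arm:
  motion:
    - {"x": 0,"y": 0,"z": -3,"spin": 0,"fingers": 1}
    - {"x": 0,"y": 5,"z": -7,"spin": 0,"fingers": 1}
    - {"x": 0,"y": 11,"z": -10,"spin": 0,"fingers": 1}
    - {"x": 0,"y": 17,"z": -13,"spin": 0,"fingers": 1}
    - {"x": 0,"y": 21,"z": -15,"spin": 0,"fingers": 1}
    - {"x": 0,"y": 21,"z": -15,"spin": 0,"fingers": 1}

```text
clock: 15.32
eef_pos: [0.5906, 0.0538, 0.3069]
tool_rot: [0.762, 0.647, 0.001, 0.001]
ft_force: [-2.2, -0.5, 4.9]
grip_width: 0.0097
grasp_force: 58.9
```

```bash
cat >> th.py <<'E'
t=np.arctan2(w-.0008,.2138-u);F=readout.get_obs()["ft_force"];fu=F@X
print("theta fit",t,"r",np.hypot(w-.0008,.2138-u),"Fradial out",-fu*np.cos(t)+F[2]*np.sin(t),"Ftan open",fu*np.sin(t)+F[2]*np.cos(t))
E
python3 th.py
```

```text
15.325 [0.5906 0.0538 0.3069] xt [0.1616 0.9868 0.0011] yt [ 0.9868 -0.1616  0.0028] zt [ 0.003   0.0006 -1.    ] F [-2.2148 -0.534   4.9204] w 0.009742427761955146 58.8869172334671 q [0.0907 0.4194 0.4515 1.5999 0.0003 1.8239]
u,w,along 0.1308826829938997 0.19809377801664496 0.0002902732132188182 theta z-based 1.31048972858149 atan 1.2127687233926263 r 0.21150537007151987
theta fit 1.172935996574717 r 0.21400961731560408 Fradial out 5.349491086517169 Ftan open -0.02909863178752281
```

Emit:
jog_arm:
  motion:
    - {"x": 0,"y": -10.2,"z": 4.9,"spin": 0,"fingers": 1}
    - {"x": 0,"y": -19.8,"z": 9.8,"spin": 0,"fingers": 1}
    - {"x": 0,"y": -29,"z": 15.1,"spin": 0,"fingers": 1}
    - {"x": 0,"y": -38,"z": 20.9,"spin": 0,"fingers": 1}
    - {"x": 0,"y": -46.6,"z": 27.2,"spin": 0,"fingers": 1}
    - {"x": 0,"y": -55,"z": 33.9,"spin": 0,"fingers": 1}
    - {"x": 0,"y": -62,"z": 40,"spin": 0,"fingers": 1}
    - {"x": 0,"y": -62,"z": 40,"spin": 0,"fingers": 1}

```text
clock: 16.32
eef_pos: [0.5287, 0.0649, 0.2666]
tool_rot: [0.762, 0.648, 0.002, -0.0]
ft_force: [-3.0, 2.9, 4.2]
grip_width: 0.0094
grasp_force: 61.7
```

```bash
python3 th.py; python3 - <<'E'
from h import *
f=lambda im:np.clip(cv2.resize(im[:,:,::-1],None,fx=4,fy=4,interpolation=cv2.INTER_CUBIC)*1.6,0,255).astype(np.uint8)
s=camera("side")["pixels"];cv2.imwrite("pics/s5.png",f(s[170:310,215:400]))
E
```

```text
16.325 [0.5287 0.0649 0.2666] xt [0.1606 0.987  0.0026] yt [ 0.987  -0.1606  0.0017] zt [ 0.0021  0.0023 -1.    ] F [-2.9587  2.9119  4.2327] w 0.00936056444509439 61.70839548110962 q [0.121  0.2929 0.1661 1.4417 0.0021 1.8531]
u,w,along 0.06796573976042898 0.15776680718237268 0.0012377727234031254 theta z-based 0.8782053599463172 atan 0.8556098070776417 r 0.20897070112321112
theta fit 0.8221468288391498 r 0.21425734530384505 Fradial out 5.408858187321885 Ftan open 0.3968687346132307
```

View pics/s5.png

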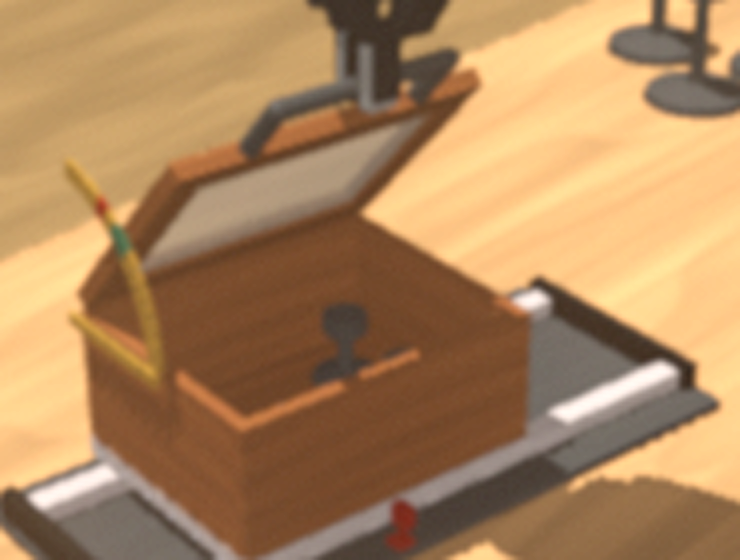

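The lid's left edge, with its corner at (175,165), now crosses the green part of the quadrant at (120,238). The pointer at (403,512) still sits on the mark. Angle estimates are 0.82–0.86 rad, so I'm handing in.

```bash
python3 - <<'E'
from ang import *
show(4,{"corner_outer":(173,167)},215,170)
print(bot.job_done())
E
```

```text
corner_outer rx,z 0.5360644166824063 0.2517615570263346 ang about hinge(.6485,.125) 0.845218615997012
corner_outer rx,z 0.5232913553266318 0.2588762027643686 ang about hinge(.6485,.125) 0.8188402066355288
the job is handed in; nothing more can be done
None
```

The job is handed in: the case is in its station with the pointer on the mark, and the gripper is holding the lid at about 0.82 rad, over the green, after raising it to about 1.17 rad (past the balance point); getting the case into its station took about 26 N at the fingertips, well above the 11 N stated.

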